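# Close the refilled dressing jars with their own lids

### The arm

A 6-joint arm with a two-finger parallel gripper is mounted at the origin on a cart in front of the work surface, level with it; the furniture and walls round the work are solid. World frame = base frame: x ahead of the robot, y to its left, z up, the work surface at z = 0. Lengths are in m, angles in degrees, forces in N, time in s.
With the tool pointing down it reaches from about 0.225 to 0.875 m from the base axis. Payload 3.4 kg.
Tool frame: the origin (TCP) lies at the centre of the arm's flange, where the gripper is bolted on; the fingertips stand 173 mm ahead of it and the grasp point (between the pads) lies 155 mm ahead of it; z points along the fingers, y is the line along which they close (so a half turn about z gives the same grasp; the last joint's range is limited). The gripper opens to 85 mm and grips with 20 to 120 N. Pads are 22 mm wide; open, the fingers measure 114 mm over their backs; the gripper's body (76 mm by 85 mm) begins 54 mm behind the grasp point. The pads swing forward as they close: fully open they stand 13 mm farther back than shut.
Start: joints at [-72.307, 15.808, 86.224, -0, 77.962, -6.933], TCP at [0.24, -0.523, 0.405] pointing down, gripper open.
Joint ranges: [-165.64, 165.64], [-43.16, 119.46], [12.63, 154.43], [-67.54, 247.53], [6.08, 155.33], [-154.97, 154.97]. Speed limits (degrees/s): [147.25, 147.25, 180, 180, 180, 180].

### API

Orientations are given as a 3x3 rotation matrix whose columns are the frame's x, y, z axes.
In Python, from plant import sense, get_image, finish_job gives the robot as it stands.
- The arm moves only by the tool drive_tool, never from a script. Its argument "steps" is a list of rows, each a list of 7 numbers: the shift along the world's x, y, z in cm, then the turn, a rotation vector about the world's x, y, z in rad, then the opening, from -1 (shut) to 1 (fully open). In form: [[tx, ty, tz, rx, ry, rz, grip], ...]. A call has 1 to 20 rows; each row shifts and turns the commanded pose from where the row before left it; what a row does not reach is not made up. A row lasts 1/12 s, in which the tool goes at most 41.7 mm and 7.16 degrees, less where a joint would pass 70% of its speed; a pose out of reach is approached as far as the arm can. A call is refused whole if a number of a shift passes 4.17 or a number of a turn 0.125, either way. A call with a gripper value outside its range is refused whole. The fingers move at their own pace and stop on an object; "force" is the grip in N (left out, the last holds). Time passes only in rows, so rows that do not move let the fingers close. It gives the time, the measured TCP pose, the force, the opening and the grip force at its end, in the units of the state.
- sense(): the state, without advancing time (a new reading comes with each control period).
- get_image(name): name is "scene" or "top"; returns a dict with "image" (480x640x3 uint8, blue, green, red), "z_map" (480x640 float32, m along the optical axis (not along the pixel's ray), 0 where there is no reading), "intrinsics" (3x3 intrinsics, pixels), "k1" (the pictures are not rectified: a ray, as slopes to the right and down, at radius r is drawn at 1 + k1 r^2 times it, then the intrinsics apply), "rvec" (rotation vector, rad) and "tvec" (3), from world to camera coordinates, as OpenCV has them. Camera axes: x right, y down, z forward; pixel columns grow to the right and rows downward; lengths in m; the calibration is good to about 2 mm. A picture is of the moment at which its call begins.
- finish_job(): hands the job in; it is judged then, once.
The state is a dict: "t": time; "joints": joint angles; "joint_vel": joint speeds; "effort": joint torques, N m; "tool_pos": TCP position; "orientation": TCP orientation; "force": force on the tool from outside, world axes, zero at the start; "torque": the same for the moment, N m; "width": opening from 0.0 (shut) to 1.0 (fully open); "grip_force": force on a finger pad.
Only numpy, scipy, OpenCV 4.12 (cv2) and the standard library are available. Lean on these libraries where they do the work, as an engineer would, in place of code of your own. Each camera call takes 0.05 s, during which the arm holds its last target. There are 200 camera calls.

### The job

The dressing jars and the ampoule box have just been refilled and stand open. Pick out their four steel lids from the things on the desk and close each container with the one that fits it, seated level with the rim all round, leaving the containers standing where they are.

Things in the scene. Friction and masses are not known exactly. Their poses are not given: they have to be found in the camera images.
- wide_jar: The wide open round glass jar, loose, standing upright, filled with cotton balls: 92 mm outside diameter, 78 mm high to its rim, mouth 84 mm wide inside. Origin: centre of its underside, z up.
- wide_lid: The wide jar's round steel lid, loose, lying knob up: 95 mm in diameter. From below: tapered plug 9 mm deep, 68 to 76 mm wide; disc that rests on the jar's rim, edge 3 mm thick, rising to 16 mm above the origin; central round black knob, head 19 to 20 mm wide, 21 to 34 mm above the origin. Origin: centre of the plug's underside, z up; seated, it is 69 mm above the jar's origin.
- middle_jar: The middle open round glass jar, loose, standing upright, filled with small tan rolls of plaster: 74 mm outside diameter, 70 mm high to its rim, mouth 67 mm wide inside. Origin: centre of its underside, z up.
- middle_lid: The middle jar's round steel lid, loose, lying knob up: 77 mm in diameter. From below: tapered plug 9 mm deep, 51 to 59 mm wide; disc that rests on the jar's rim, edge 3 mm thick, rising to 16 mm above the origin; central round black knob, head 19 to 20 mm wide, 21 to 34 mm above the origin. Origin: centre of the plug's underside, z up; seated, it is 61 mm above the jar's origin.
- narrow_jar: The narrow open round glass jar, loose, standing upright, filled with wooden swab sticks: 56 mm outside diameter, 84 mm high to its rim, mouth 49 mm wide inside. Origin: centre of its underside, z up.
- narrow_lid: The narrow jar's round steel lid, loose, lying knob up: 59 mm in diameter. From below: tapered plug 9 mm deep, 33 to 41 mm wide; disc that rests on the jar's rim, edge 3 mm thick, rising to 16 mm above the origin; central round black knob, head 19 to 20 mm wide, 21 to 34 mm above the origin. Origin: centre of the plug's underside, z up; seated, it is 75 mm above the jar's origin.
- steel_box: Open oblong stainless box, loose, amber ampoules lying in it: 112 mm (its x) by 72 mm (its y), 46 mm high to the rim, inside 106 by 66 mm. Origin: centre of its underside, z up.
- oblong_lid: The box's oblong steel lid, loose, lying handle up: 116 mm (its x) by 76 mm (its y). From below: plug 94 by 54 mm, 9 mm deep; plate that rests on the box's rim, up to 14 mm above the origin; central black bar handle 34 mm long (x), 12 mm thick (y), 14 to 31 mm above the origin. Origin: centre of the plug's underside, z up; seated, it is 37 mm above the box's origin, either way round.
Not all that is in view belongs to the job. Leave any pink or turquoise look-alike of the wide_lid alone. Leave any green look-alike of the middle_jar alone.

How it is judged (in metres and radians):
At the end, for the whole second after the job is handed in: Each of the four lids sits on its own container, plug inside the mouth and edge down on the rim (height within 3.5 mm of seated, centre within 9 mm of the container's, level within 0.07 rad); the containers stand upright within 4 cm of where they were; everything is released and at rest (horizontal distance between wide_lid and wide_jar below 0.009 m and z of wide_lid in the frame of wide_jar between 0.0655 and 0.0725 m and angle between each of wide_lid, wide_jar, middle_lid, middle_jar, narrow_lid, narrow_jar, oblong_lid, steel_box's own z axis and vertical below 0.07 rad and linear speed of each of wide_lid, wide_jar, middle_lid, middle_jar, narrow_lid, narrow_jar, oblong_lid, steel_box below 0.02 m/s and distance of each of wide_jar, middle_jar, narrow_jar, steel_box from where it was at the start of the episode below 0.04 m and horizontal distance between middle_lid and middle_jar below 0.009 m and z of middle_lid in the frame of middle_jar between 0.0575 and 0.0645 m and horizontal distance between narrow_lid and narrow_jar below 0.009 m and z of narrow_lid in the frame of narrow_jar between 0.0715 and 0.0785 m and horizontal distance between oblong_lid and steel_box below 0.009 m and z of oblong_lid in the frame of steel_box between 0.0335 and 0.0405 m); the robot touches nothing.
It fails at once if the wide jar is knocked over, lifted or pushed more than 6 cm from its place (distance of wide_jar from where it was at the start of the episode above 0.06 m or angle between wide_jar's own z axis and vertical above 0.5 rad).
It fails at once if the middle jar is knocked over, lifted or pushed more than 6 cm from its place (distance of middle_jar from where it was at the start of the episode above 0.06 m or angle between middle_jar's own z axis and vertical above 0.5 rad).
It fails at once if the narrow jar is knocked over, lifted or pushed more than 6 cm from its place (distance of narrow_jar from where it was at the start of the episode above 0.06 m or angle between narrow_jar's own z axis and vertical above 0.5 rad).
It fails at once if the steel box is knocked over, lifted or pushed more than 6 cm from its place (distance of steel_box from where it was at the start of the episode above 0.06 m or angle between steel_box's own z axis and vertical above 0.5 rad).
It also fails if it takes over 102 s, if anything falls off the work surface, if the arm or the gripper's body presses on something with over 40 N, if the wrist force passes 120 N, or if a joint passes its speed limit or range.

## Working session

There is one attempt and no reset: what is moved stays moved. The work goes in short steps, Python scripts to look and compute and a tool call to move; the robot and the scene stay as the last step left them, time stands still between calls to the robot, and variables do not carry over. Pictures are saved under pics/ and viewed, at most 14 in all, crops included, and the job is handed in when it is done.

Besides the shell and the picture viewer there is one more tool, called after "Call:" by a JSON object that holds its "op" and its "data", one argument or row to a line. drive_tool: Moves the arm, as the interface text tells. Its arguments: {"type":"object","properties":{"steps":{"type":"array","items":{"type":"array","items":{"type":"number"}}},"force":{"type":"number"}},"required":["steps"]}

```bash
mkdir -p pics; ls; cat > h.py <<'E'
import numpy as np, cv2
from plant import sense,get_image,finish_job
def undist(d,uv):
    K=np.array(d["intrinsics"]);uv=np.atleast_2d(np.float64(uv))
    p=(uv-K[:2,2])/[K[0,0],K[1,1]]
    q=p.copy()
    for _ in range(20): q=p/(1+d["k1"]*(q**2).sum(1,keepdims=True))
    return q
def ray(d,uv):
    R=cv2.Rodrigues(np.float64(d["rvec"]))[0];t=np.float64(d["tvec"]).ravel()
    q=undist(d,uv);v=np.c_[q,np.ones(len(q))]@R
    return -R.T@t,v
def plane(d,uv,z):
    c,v=ray(d,uv); return c+v*((z-c[2])/v[:,2:])
def depthpts(d):
    R=cv2.Rodrigues(np.float64(d["rvec"]))[0];t=np.float64(d["tvec"]).ravel()
    v,u=np.mgrid[:480,:640];q=undist(d,np.c_[u.ravel(),v.ravel()])
    z=d["z_map"].ravel()[:,None]
    P=(np.c_[q,np.ones(len(q))]*z-t)@R
    P[z[:,0]==0]=np.nan
    return P.reshape(480,640,3)
E
python3 - <<'E'
from h import *
for n in("scene","top"):
    d=get_image(n);cv2.imwrite(f"pics/{n}0.png",d["image"]);np.save(n+"0.npy",d,allow_pickle=True)
    print(n,d["intrinsics"],d["k1"],ray(d,[320,240]))
print(sense())
E
```

```text
pics
scene [[459.4633313    0.         313.59013614]
 [  0.         459.4633313  238.52249145]
 [  0.           0.           1.        ]] -0.0967913636702997 (array([0.22694084, 0.67329302, 0.67596849]), array([[ 0.34500409, -0.68890021, -0.63764697]]))
top [[553.35704039   0.         320.52198442]
 [  0.         553.35704039 232.14424133]
 [  0.           0.           1.        ]] 0.02100615966076782 (array([0.43846808, 0.01761781, 1.49154863]), array([[ 0.09109402, -0.01843388, -0.99577332]]))
{'t': 0.1, 'joints': array([-7.23086798e+01,  1.58441987e+01,  8.62886582e+01,  4.89183477e-05,
        7.79658825e+01, -6.93127131e+00]), 'joint_vel': array([-0.02053985, -0.04157478, -0.27558735,  0.05537317,  0.07781773,
       -0.00743356]), 'effort': array([ 7.39165007e-04, -4.17701197e+01, -2.46405941e+01, -2.78974594e-04,
        5.85688758e-03,  6.74289893e-06]), 'tool_pos': array([ 0.23951451, -0.52251728,  0.40391919]), 'orientation': array([[ 9.09072030e-01,  4.16638658e-01, -5.22904297e-04],
       [ 4.16638934e-01, -9.09070571e-01,  1.64208088e-03],
       [ 2.08797465e-04, -1.71063208e-03, -9.99998515e-01]]), 'force': array([-0.19724176,  0.26411386, -0.17638679]), 'torque': array([-0.02886444,  0.01982023, -0.0248777 ]), 'grip_force': 0.0, 'width': 0.9999319273403652}
```

View pics/scene0.png

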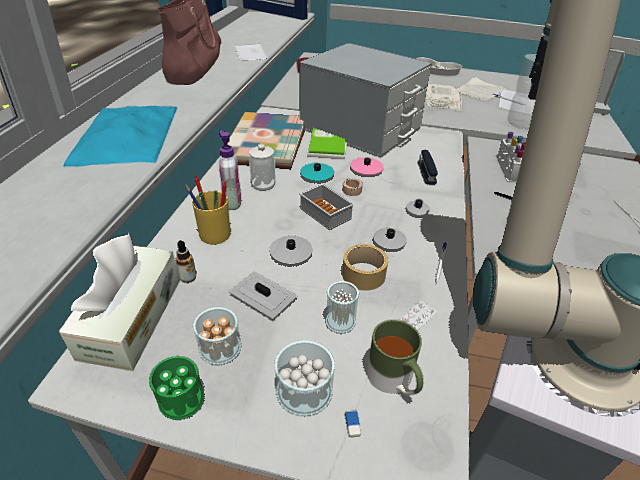

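View pics/top0.png

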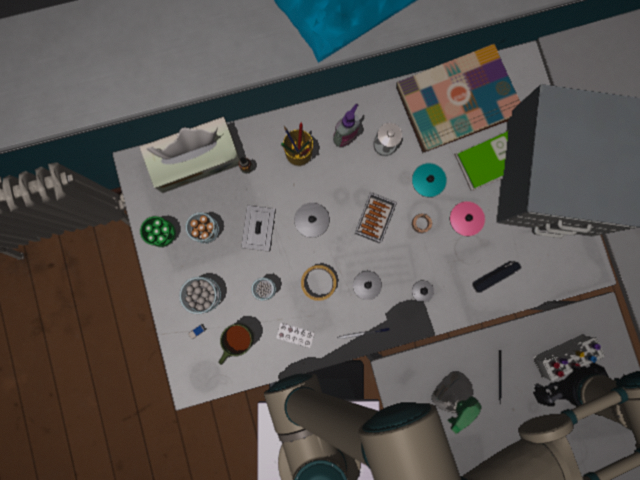

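The scene view shows the wide jar at (305,375), narrow jar (342,305), middle jar (217,335), box (326,207), and lids at (291,250) wide, (389,238) middle, (417,208) narrow and (263,293) oblong. In the top view these are jars (202,294), (264,288), (203,227), box (375,217), and lids (312,220), (367,285), (423,290), (258,228). The green jar and the turquoise and pink lids are decoys.

```bash
cat > m.py <<'E'
from h import *
def load(n): return np.load(n+"0.npy",allow_pickle=True).item()
if __name__=="__main__":
    T,S=load("top"),load("scene");PT,PS=depthpts(T),depthpts(S)
    def tri(a,b):
        c1,v1=ray(T,a);c2,v2=ray(S,b);v1=v1[0];v2=v2[0]
        s=np.linalg.lstsq(np.c_[v1,-v2],c2-c1,rcond=None)[0]
        p,q=c1+s[0]*v1,c2+s[1]*v2
        return (p+q)/2,np.linalg.norm(p-q)
    def dark(d,u,v,r=12):
        g=d["image"].max(2);w=g[v-r:v+r,u-r:u+r];m=(w<60).astype(np.uint8)
        n,l,st,c=cv2.connectedComponentsWithStats(m);k=1+np.argmax(st[1:,4])
        return c[k]+[u-r,v-r],st[k],l==k
    print("lids")
    for n,a,b in(("wide",(312,220),(291,245)),("mid",(367,285),(390,232)),("nar",(423,290),(417,205)),("obl",(258,228),(263,289))):
        ca,sa,_=dark(T,*a);cb,sb,_=dark(S,*b)
        p,e=tri(ca,cb)
        print(n,ca.round(1),sa[2:],cb.round(1),sb[2:],p.round(4),"err",round(e,4))
        near=PT[(np.hypot(PT[...,0]-p[0],PT[...,1]-p[1])<.075)]
        z=near[:,2]
        # depth-based
        for lo,hi in((.006,.024),(.026,.04)):
            for nm,P in(("T",PT),("S",PS)):
                q=P[(np.hypot(P[...,0]-p[0],P[...,1]-p[1])<.08)&(P[...,2]>lo)&(P[...,2]<hi)]
                if len(q)>5:
                    (cx,cy),(w,h),an=cv2.minAreaRect(np.float32(q[:,:2]*1000));(ex,ey),er=cv2.minEnclosingCircle(np.float32(q[:,:2]*1000))
                    print("  ",nm,lo,len(q),"rect",np.round([cx,cy,w,h,an],1),"circ",np.round([ex,ey,er],1),"z",np.percentile(q[:,2],[5,50,95]).round(4))
    print("containers")
    for n,a,h in(("wide",(202,294),.078),("mid",(203,227),.07),("nar",(264,288),.084),("box",(375,217),.046)):
        p=plane(T,a,h)[0]
        for nm,P in(("T",PT),("S",PS)):
            q=P[(np.hypot(P[...,0]-p[0],P[...,1]-p[1])<.09)&(P[...,2]>h-.008)&(P[...,2]<h+.008)]
            if len(q)<6: print(n,nm,len(q));continue
            (cx,cy),(w,hh),an=cv2.minAreaRect(np.float32(q[:,:2]*1000));(ex,ey),er=cv2.minEnclosingCircle(np.float32(q[:,:2]*1000))
            print(n,nm,p.round(3),len(q),"rect",np.round([cx,cy,w,hh,an],1),"circ",np.round([ex,ey,er],1),"z",np.percentile(q[:,2],[5,50,95]).round(4))
    a=cv2.resize(T["image"][180:330,140:300],None,fx=5,fy=5,interpolation=2)[:600]
    cv2.imwrite("pics/c1.png",cv2.resize(T["image"][190:320,170:290],(554,600),interpolation=2))
    cv2.imwrite("pics/c2.png",cv2.resize(S["image"][180:420,180:400],(550,600),interpolation=2))
E
python3 m.py
```

```text
lids
wide [311.8 218.5] [ 7  6 35] [290.7 244.3] [ 9 11 74] [0.6306 0.0116 0.0215] err 0.0007
   T 0.006 913 rect [628.9   4.5 126.1 124.5  17.2] circ [638.1  10.9  76.3] z [0.0076 0.0128 0.0187]
   S 0.006 896 rect [628.1  15.6  91.5  93.   32.3] circ [628.1  14.6  48.7] z [0.0106 0.0137 0.0164]
   T 0.026 38 rect [628.2  13.9  15.9  17.1  89.5] circ [628.2  12.8   9.5] z [0.0281 0.0334 0.0367]
   S 0.026 53 rect [628.7  16.8  17.3  19.   52.9] circ [629.1  15.2  11.2] z [0.0277 0.0331 0.0355]
mid [367.9 284.5] [ 7  6 37] [389.9 233.4] [10 10 67] [ 0.4535 -0.1353  0.0209] err 0.0
   T 0.006 610 rect [ 463.3 -125.6  126.   143.2   72.9] circ [ 455.7 -134.7   77.4] z [0.0072 0.0126 0.0183]
   S 0.006 520 rect [ 451.2 -130.7   76.4   74.4   27.6] circ [ 451.7 -131.6   39.4] z [0.0104 0.0137 0.0165]
   T 0.026 41 rect [ 451.7 -133.1   17.4   16.4   52.1] circ [ 452.4 -133.4    9.4] z [0.0271 0.0321 0.0379]
   S 0.026 51 rect [ 450.4 -129.3   18.5   16.9   66.3] circ [ 452.1 -130.5   10.8] z [0.0271 0.0326 0.036 ]
nar [424.  290.6] [ 7  8 41] [418.  203.7] [ 8  9 52] [ 0.4355 -0.284   0.
[... 1224 characters left out ...]
 ] 170 rect [596.3 319.3  73.8 115.5  27. ] circ [602.6 322.4  59.4] z [0.0639 0.0682 0.0729]
mid S [0.605 0.292 0.07 ] 458 rect [596.6 317.4  75.4 106.3  32.2] circ [601.5 323.4  58.4] z [0.0628 0.0687 0.0712]
nar T [0.447 0.134 0.084] 125 rect [444.6 138.6  55.9  55.4  44.5] circ [444.8 139.2  28.9] z [0.077  0.082  0.0866]
nar S [0.447 0.134 0.084] 302 rect [444.5 141.2  57.7  56.   89.1] circ [444.5 141.1  29.5] z [0.0769 0.0825 0.085 ]
box T [ 0.63  -0.155  0.046] 254 rect [ 630.1 -156.5   75.3  116.1   68.1] circ [ 629.9 -156.7   67.2] z [0.0398 0.0443 0.0494]
box S [ 0.63  -0.155  0.046] 351 rect [ 630.6 -154.5   77.4  117.9   68.9] circ [ 629.5 -155.8   66.5] z [0.039  0.0436 0.0467]
```

View pics/c1.png

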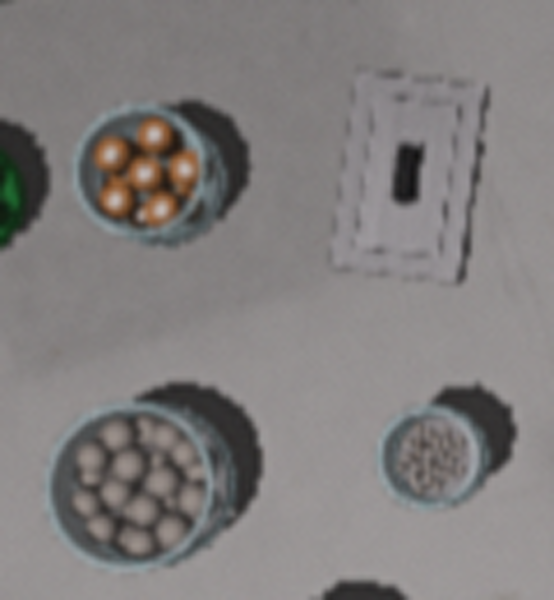

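Call:
{"op": "drive_tool", "data": {
  "steps": [
    [1.62,2.02,-1.28,0,0,0,0],
    [1.62,2.02,-1.28,0,0,0,0],
    [1.62,2.02,-1.28,0,0,0,0],
    [1.62,2.02,-1.28,0,0,0,0],
    [1.62,2.02,-1.28,0,0,0,0],
    [1.62,2.02,-1.28,0,0,0,0],
    [1.62,2.02,-1.28,0,0,0,0],
    [1.62,2.02,-1.28,0,0,0,0],
    [1.62,2.02,-1.28,0,0,0,0],
    [1.62,2.02,-1.28,0,0,0,0],
    [1.62,2.02,-1.28,0,0,0,0],
    [1.62,2.02,-1.28,0,0,0,0],
    [0,0,0,0,0,0,0],
    [0,0,0,0,0,0,0]
  ],
  "force": 40
}}

```text
t: 1.27
tool_pos: [0.4342, -0.2791, 0.2502]
orientation: [[0.908, 0.419, -0.002], [0.419, -0.908, 0.001], [-0.001, -0.002, -1.0]]
force: [-0.1, 0.5, 0.5]
width: 0.5
grip_force: 0.0
```

```bash
python3 - <<'E'
from m import *
from scipy.optimize import least_squares
T,S=load("top"),load("scene")
def rect(q):
    r=cv2.minAreaRect(np.float32(q[:,:2]*1000));return np.round([*r[0],*r[1],r[2]],1)
for n,c,h,r in(("wide",(.4315,.303),.078,.046),("mid",(.602,.301),.07,.037),("nar",(.4445,.140),.084,.028)):
    for nm,d in(("T",T),("S",S)):
        P=depthpts(d);x=np.array(c)
        for _ in range(6):
            D=np.hypot(P[...,0]-x[0],P[...,1]-x[1])
            q=P[(D<r+.004)&(D>r-.008)&(abs(P[...,2]-h)<.008)]
            s=least_squares(lambda v:np.hypot(q[:,0]-v[0],q[:,1]-v[1])-v[2],[*x,r],loss="soft_l1",f_scale=.001).x;x=s[:2]
        print(n,nm,len(q),s.round(4),rect(q))
E
```

```text
wide T 234 [0.4313 0.3019 0.044 ] [431.5 301.7  92.6  90.7  89.2]
wide S 718 [0.4306 0.3057 0.0441] [431.2 304.6  93.   92.7  32.2]
mid T 163 [0.6057 0.3    0.0352] [605.6 300.3  74.7  72.3  44.5]
mid S 456 [0.6052 0.3037 0.0353] [605.3 303.7  74.6  74.6  36.2]
nar T 125 [0.4449 0.1388 0.0265] [444.6 138.6  55.9  55.4  44.5]
nar S 302 [0.4443 0.1422 0.0263] [444.5 141.2  57.7  56.   89.1]
```

Call:
{"op": "drive_tool", "data": {
  "steps": [
    [0,-0.05,-2,0,0,0,0],
    [0,-0.05,-2,0,0,0,0],
    [0,0,-1.0,0,0,0,0],
    [0,0,-1.0,0,0,0,0],
    [0,0,0,0,0,0,0],
    [0,0,0,0,0,0,-1],
    [0,0,0,0,0,0,-1],
    [0,0,0,0,0,0,-1],
    [0,0,0,0,0,0,-1],
    [0,0,0,0,0,0,-1],
    [0,0,0,0,0,0,-1]
  ],
  "force": 40
}}

```text
t: 2.18
tool_pos: [0.4343, -0.2816, 0.1919]
orientation: [[0.909, 0.417, 0.001], [0.417, -0.909, -0.001], [0.001, 0.002, -1.0]]
force: [-0.3, -0.4, 3.7]
width: 0.203
grip_force: 39.3
```

Call:
{"op": "drive_tool", "data": {
  "steps": [
    [0,0,1,0,0,0,-1],
    [0,0,2,0,0,0,-1],
    [0,0,2,0,0,0,-1],
    [0,0,3,0,0,0,-1],
    [0,0,3,0,0,0,-1],
    [0,0,0,0,0,0,-1],
    [0,0,0,0,0,0,-1]
  ]
}}

```text
t: 2.77
tool_pos: [0.4344, -0.2815, 0.3034]
orientation: [[0.909, 0.417, 0.004], [0.417, -0.909, -0.003], [0.002, 0.004, -1.0]]
force: [0.2, -0.1, -1.5]
width: 0.202
grip_force: 39.1
```

```bash
cat > held.py <<'E'
import sys
from h import *
if __name__=="__main__":
    d=get_image("scene");P=depthpts(d);s=sense();tp=s["tool_pos"];print(tp,s["width"])
    R=float(sys.argv[1]);q=P[(np.hypot(P[...,0]-tp[0],P[...,1]-tp[1])<R+.012)&(P[...,2]>tp[2]-.195)&(P[...,2]<tp[2]-.168)]
    if len(q)>10:
        r=cv2.minAreaRect(np.float32(q[:,:2]*1000));print(len(q),"rect",np.round([*r[0],*r[1],r[2]],1),"circ",np.round(cv2.minEnclosingCircle(np.float32(q[:,:2]*1000))[0],1))
        A=np.c_[q[:,:2]-tp[:2],np.ones(len(q))];c=np.linalg.lstsq(A,q[:,2],rcond=None)[0];print("slope",c.round(3),"TCP-z",tp[2]-c[2])
    R_=cv2.Rodrigues(np.float64(d["rvec"]))[0];p=R_@(np.array([tp[0],tp[1],tp[2]-.16]))+np.ravel(d["tvec"]);K=d["intrinsics"]
    u,v=int(K[0][0]*p[0]/p[2]+K[0][2]),int(K[1][1]*p[1]/p[2]+K[1][2])
    c=d["image"][max(0,v-60):v+60,max(0,u-70):u+70];cv2.imwrite(sys.argv[2],cv2.resize(c,None,fx=4,fy=4,interpolation=2))
E
python3 held.py .0295 pics/h1.png
```

```text
[ 0.43380314 -0.28102961  0.30176961] 0.20077640694330326
209 rect [ 434.6 -275.6   57.1   50.5   11. ] circ [ 436.3 -277.7]
slope [ 0.01  -0.015  0.124] TCP-z 0.17727272900028712
```

View pics/h1.png

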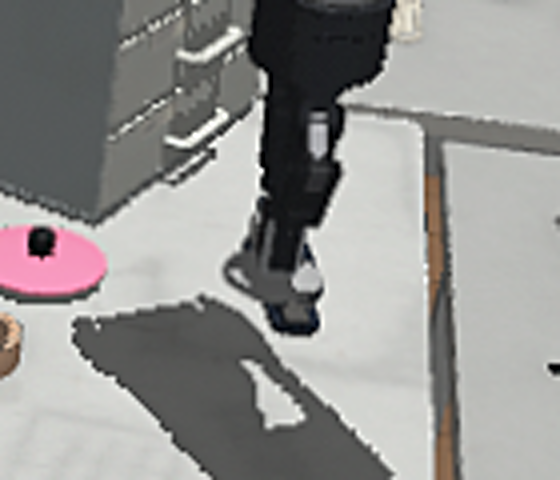

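The crop shows the narrow lid held nearly level under the fingers, with a dark patch under its edge at crop (295,320). I'll check that patch in the depth map.

```bash
python3 - <<'E'
from h import *
d=get_image("scene");P=depthpts(d);tp=sense()["tool_pos"]
R_=cv2.Rodrigues(np.float64(d["rvec"]))[0];p=R_@(tp-[0,0,.16])+np.ravel(d["tvec"]);K=d["intrinsics"]
u,v=int(K[0][0]*p[0]/p[2]+K[0][2]),int(K[1][1]*p[1]/p[2]+K[1][2])
for cy in range(200,345,10):
    print(cy,[tuple((P[v-60+cy//4,u-70+cx//4]*1000-[434,-281,302]).round().astype(int)) for cx in(250,275,295,310)])
E
```

```text
200 [(np.int64(96), np.int64(-307), np.int64(-302)), (np.int64(3), np.int64(21), np.int64(-122)), (np.int64(-15), np.int64(54), np.int64(-102)), (np.int64(-22), np.int64(47), np.int64(-103))]
210 [(np.int64(92), np.int64(-299), np.int64(-304)), (np.int64(1), np.int64(26), np.int64(-124)), (np.int64(-15), np.int64(48), np.int64(-109)), (np.int64(-23), np.int64(47), np.int64(-108))]
220 [(np.int64(85), np.int64(-277), np.int64(-302)), (np.int64(-3), np.int64(39), np.int64(-125)), (np.int64(-14), np.int64(37), np.int64(-122)), (np.int64(-22), np.int64(33), np.int64(-122))]
230 [(np.int64(73), np.int64(-230), np.int64(-283)), (np.int64(1), np.int64(16), np.int64(-142)), (np.int64(-14), np.int64(37), np.int64(-128)), (np.int64(-22), np.int64(31), np.int64(-128))]
240 [(np.int64(71), np.int64(-228), np.int64(-291)), (np.int64(-9223372036854775808), np.int64(-9223372036854775808), np.int64(-9223372036854775808)), (np.int64(-13), np.int64(21), np.int64(-143)), (np.int64(37), np.int64(-274), np.int64(-303))]
250 [(np.int64(68), np.int64(-220), np.int64(-293)), (np.int64(-2), np.int64(19), np.
[... 1205 characters left out ...]
94)), (np.int64(2), np.int64(-144), np.int64(-282))]
320 [(np.int64(40), np.int64(-137), np.int64(-300)), (np.int64(23), np.int64(-135), np.int64(-293)), (np.int64(11), np.int64(-141), np.int64(-293)), (np.int64(2), np.int64(-150), np.int64(-295))]
330 [(np.int64(38), np.int64(-133), np.int64(-304)), (np.int64(23), np.int64(-138), np.int64(-302)), (np.int64(9), np.int64(-138), np.int64(-297)), (np.int64(-1), np.int64(-142), np.int64(-296))]
340 [(np.int64(33), np.int64(-116), np.int64(-303)), (np.int64(19), np.int64(-127), np.int64(-304)), (np.int64(6), np.int64(-129), np.int64(-301)), (np.int64(-4), np.int64(-137), np.int64(-302))]<stdin>:6: RuntimeWarning: invalid value encountered in cast
```

The dark patch is the stapler lying on the desk behind. The lid is level, with its origin about 0.192 below the TCP. Next I carry it to the narrow jar.

Call:
{"op": "drive_tool", "data": {
  "steps": [
    [0,1.5,0,0,0,0,-1],
    [0,2.5,0,0,0,0,-1],
    [0.1,3,0,0,0,0,-1],
    [0.1,3,0,0,0,0,-1],
    [0.1,3,0,0,0,0,-1],
    [0.1,3,0,0,0,0,-1],
    [0.1,3,0,0,0,0,-1],
    [0.1,3,0,0,0,0,-1],
    [0.1,3,0,0,0,0,-1],
    [0.1,3,0,0,0,0,-1],
    [0.1,3,0,0,0,0,-1],
    [0.1,3,0,0,0,0,-1],
    [0,3,0,0,0,0,-1],
    [0,3,0,0,0,0,-1],
    [0,1.5,0,0,0,0,-1],
    [0,0.5,0,0,0,0,-1],
    [0,0,0,0,0,0,-1],
    [0,0,0,0,0,0,-1],
    [0,0,0,0,0,0,-1]
  ]
}}

```text
t: 4.45
tool_pos: [0.4436, 0.1379, 0.3006]
orientation: [[0.909, 0.416, -0.001], [0.416, -0.909, -0.001], [-0.002, 0.0, -1.0]]
force: [-0.3, 0.6, 0.0]
width: 0.203
grip_force: 39.2
```

```bash
python3 held.py .0295 pics/h2.png; python3 -c "
from h import *
s=sense();print(s['tool_pos'],s['joints'])"
```

```text
[0.4438223  0.13775906 0.30082399] 0.19907282792214634
470 rect [442.4 142.2  56.9  53.   18.6] circ [443.2 139.1]
slope [ 0.008 -0.016  0.123] TCP-z 0.17814379756463106
[0.4438223  0.13775906 0.30082399] [ 8.66713359e+00  1.14157216e+01  1.08457761e+02 -3.29446126e-02
  6.01815716e+01  7.41288222e+01]
```

View pics/h2.png

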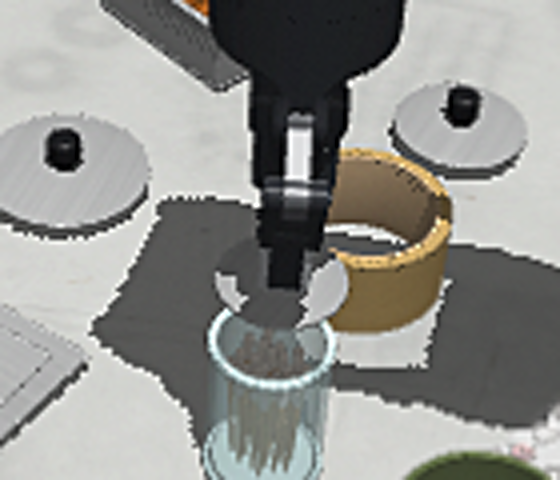

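Call:
{"op": "drive_tool", "data": {
  "steps": [
    [0.1,0.1,-1,0,0,0,-1],
    [0,0.05,-1,0,0,0,-1],
    [0,0,-0.6,0,0,0,-1],
    [0,0,-0.4,0,0,0,-1],
    [0,0,-0.3,0,0,0,-1],
    [0,0,0,0,0,0,-1],
    [0,0,0,0,0,0,-1]
  ]
}}

```text
t: 5.08
tool_pos: [0.4451, 0.14, 0.2683]
orientation: [[0.909, 0.416, 0.0], [0.416, -0.909, -0.0], [0.0, 0.0, -1.0]]
force: [-0.2, -0.3, 0.1]
width: 0.199
grip_force: 39.2
```

Call:
{"op": "drive_tool", "data": {
  "steps": [
    [0,0,-0.15,0,0,0,-1],
    [0,0,0,0,0,0,-1],
    [0,0,0,0,0,0,-1]
  ]
}}

```text
t: 5.33
tool_pos: [0.4453, 0.1402, 0.267]
orientation: [[0.909, 0.417, 0.001], [0.417, -0.909, -0.0], [0.001, 0.001, -1.0]]
force: [0.3, 0.5, 0.0]
width: 0.199
grip_force: 39.2
```

Call:
{"op": "drive_tool", "data": {
  "steps": [
    [0,0,-0.1,0,0,0,-1],
    [0,0,0,0,0,0,-1],
    [0,0,0,0,0,0,0],
    [0,0,0,0,0,0,0],
    [0,0,0,0,0,0,0],
    [0,0,0,0,0,0,0],
    [0,0,1,0,0,0,0],
    [0,0,2,0,0,0,0],
    [0,0,2,0,0,0,0],
    [0.1,-1.2,0,0,0,0,0],
    [0.1,-2,0,0,0,0,0],
    [0.1,-3,0,0,0,0,0],
    [0.1,-3,0,0,0,0,0],
    [0.1,-3,0,0,0,0,0],
    [0.1,-3,0,0,0,0,0],
    [0.1,-3,0,0,0,0,0],
    [0,-3,0,0,0,0,0],
    [0,-3,0,0,0,0,0],
    [0,-2,0,0,0,0,0],
    [0,-1,0,0,0,0,0]
  ]
}}

```text
t: 7.0
tool_pos: [0.4521, -0.1342, 0.3155]
orientation: [[0.91, 0.415, 0.0], [0.415, -0.91, -0.001], [-0.0, 0.001, -1.0]]
force: [0.3, -0.2, -1.0]
width: 0.499
grip_force: 0.0
```

Call:
{"op": "drive_tool", "data": {
  "steps": [
    [0,0,0,0,0,0,0],
    [0,0,0,0,0,0,0],
    [0,0,0,0,0,0,0]
  ]
}}

```text
t: 7.25
tool_pos: [0.4518, -0.1308, 0.3154]
orientation: [[0.909, 0.417, -0.001], [0.417, -0.909, 0.001], [-0.0, -0.001, -1.0]]
force: [-0.0, -0.3, 0.3]
width: 0.498
grip_force: 0.0
```

```bash
python3 - <<'E'
from h import *
for n in("scene","top"):
    d=get_image(n);P=depthpts(d)
    for nm,c,lo,hi,R in(("nar disc",(.4446,.1404),.082,.097,.045),("nar knob",(.4446,.1404),.098,.115,.03),("jar low",(.4446,.1404),.03,.081,.04)):
        q=P[(np.hypot(P[...,0]-c[0],P[...,1]-c[1])<R)&(P[...,2]>lo)&(P[...,2]<hi)]
        if len(q)>8:
            r=cv2.minAreaRect(np.float32(q[:,:2]*1000));A=np.c_[q[:,:2]-c,np.ones(len(q))]
            print(n,nm,len(q),np.round([*r[0],*r[1],r[2]],1),np.linalg.lstsq(A,q[:,2],rcond=None)[0].round(3),np.percentile(q[:,2],[5,50,95]).round(4))
    if n=="scene": cv2.imwrite("pics/s2.png",cv2.resize(d["image"][180:420,180:460],None,fx=2.5,fy=2.5,interpolation=2))
E
```

```text
scene nar disc 548 [445.1 141.9  58.1  58.3  51.7] [ 0.024 -0.032  0.089] [0.0843 0.0885 0.0914]
scene nar knob 106 [444.6 143.6  19.3  18.2  29.6] [ 0.195 -0.327  0.108] [0.0995 0.1073 0.1104]
scene jar low 555 [436.8 154.6  55.9  27.2  30.1] [-0.008  0.04   0.055] [0.0328 0.0559 0.0775]
top nar disc 360 [445.  139.5  57.3  55.8  25.8] [0.009 0.005 0.088] [0.0832 0.0875 0.0925]
top nar knob 52 [443.9 137.3  23.   17.8  43.9] [0.016 0.106 0.107] [0.1005 0.1069 0.1105]
top jar low 17 [447.6 139.3  56.5  40.   82.3] [-0.024  0.671  0.067] [0.0345 0.0472 0.0799]
```

View pics/s2.png

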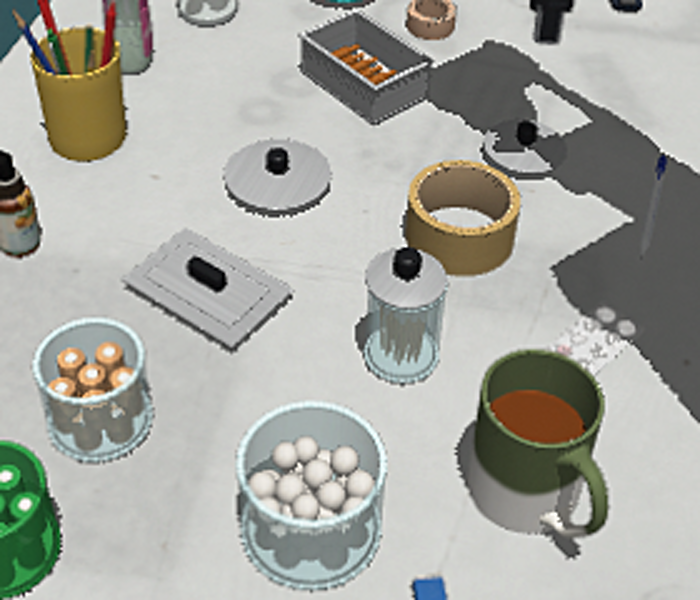

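The narrow lid is seated level on its jar, at crop (405,275). Next is the middle lid, directly below the gripper.

Call:
{"op": "drive_tool", "data": {
  "steps": [
    [0,-0.1,-2,0,0,0,0],
    [0,0,-3,0,0,0,0],
    [0,0,-3,0,0,0,0],
    [0,0,-2,0,0,0,0],
    [0,0,-1.5,0,0,0,0],
    [0,0,-0.9,0,0,0,0],
    [0,0,0,0,0,0,0],
    [0,0,0,0,0,0,-1],
    [0,0,0,0,0,0,-1],
    [0,0,0,0,0,0,-1],
    [0,0,0,0,0,0,-1],
    [0,0,0,0,0,0,-1],
    [0,0,0,0,0,0,-1]
  ],
  "force": 40
}}

```text
t: 8.43
tool_pos: [0.4525, -0.133, 0.1927]
orientation: [[0.909, 0.416, 0.003], [0.416, -0.909, -0.001], [0.002, 0.002, -1.0]]
force: [0.4, 1.4, 6.5]
width: 0.202
grip_force: 39.5
```

Call:
{"op": "drive_tool", "data": {
  "steps": [
    [0,0,1,0,0,0,-1],
    [0,0,2,0,0,0,-1],
    [0,0,3,0,0,0,-1],
    [0,0,3,0,0,0,-1],
    [0.5,1.45,2,0,0,0,-1],
    [1.02,2.9,0,0,0,0,-1],
    [1.02,2.9,0,0,0,0,-1],
    [1.02,2.9,0,0,0,0,-1],
    [1.02,2.9,0,0,0,0,-1],
    [1.02,2.9,0,0,0,0,-1],
    [1.02,2.9,0,0,0,0,-1],
    [1.02,2.9,0,0,0,0,-1],
    [1.02,2.9,0,0,0,0,-1],
    [1.02,2.9,0,0,0,0,-1],
    [1.02,2.9,0,0,0,0,-1],
    [1.02,2.9,0,0,0,0,-1],
    [1.02,2.9,0,0,0,0,-1],
    [1.02,2.9,0,0,0,0,-1],
    [1.02,2.9,0,0,0,0,-1],
    [0.5,1.4,0,0,0,0,-1]
  ]
}}

```text
t: 10.1
tool_pos: [0.6054, 0.3049, 0.3011]
orientation: [[0.908, 0.418, 0.001], [0.418, -0.908, 0.002], [0.001, -0.001, -1.0]]
force: [0.2, -0.5, -0.2]
width: 0.196
grip_force: 39.2
```

Call:
{"op": "drive_tool", "data": {
  "steps": [
    [0,0,0,0,0,0,-1],
    [0,0,0,0,0,0,-1],
    [0,0,0,0,0,0,-1],
    [0,0,0,0,0,0,-1]
  ]
}}

```text
t: 10.43
tool_pos: [0.6044, 0.3005, 0.3015]
orientation: [[0.909, 0.416, -0.001], [0.416, -0.909, -0.001], [-0.001, 0.001, -1.0]]
force: [-0.3, 0.5, -1.1]
width: 0.196
grip_force: 39.2
```

```bash
python3 held.py .0385 pics/h3.png
```

```text
[0.60448074 0.3004535  0.30165055] 0.20143050095584877
949 rect [599.  304.2  75.7  65.9  54.7] circ [603.  301.7]
slope [ 0.015 -0.001  0.123] TCP-z 0.17890438324071295
```

Call:
{"op": "drive_tool", "data": {
  "steps": [
    [0.1,0.1,-1.5,0,0,0,-1],
    [0,0.03,-1.5,0,0,0,-1],
    [0,0,-0.8,0,0,0,-1],
    [0,0,-0.5,0,0,0,-1],
    [0,0,-0.4,0,0,0,-1],
    [0,0,-0.2,0,0,0,-1],
    [0,0,0,0,0,0,-1],
    [0,0,0,0,0,0,-1]
  ]
}}

```text
t: 11.15
tool_pos: [0.6059, 0.3027, 0.2538]
orientation: [[0.909, 0.417, 0.001], [0.417, -0.909, -0.0], [0.001, 0.001, -1.0]]
force: [-1.4, -1.8, 3.0]
width: 0.203
grip_force: 39.4
```

Call:
{"op": "drive_tool", "data": {
  "steps": [
    [0,0,0,0,0,0,0],
    [0,0,0,0,0,0,0],
    [0,0,0,0,0,0,0],
    [0,0,0,0,0,0,0],
    [0,0,1,0,0,0,0],
    [0,0,2,0,0,0,0],
    [0,0,2,0,0,0,0],
    [0.2,-1.8,0,0,0,0,0],
    [0.2,-3,0,0,0,0,0],
    [0.2,-3,0,0,0,0,0],
    [0.2,-3,0,0,0,0,0],
    [0.2,-3,0,0,0,0,0],
    [0.2,-3,0,0,0,0,0],
    [0.2,-3,0,0,0,0,0],
    [0.2,-3,0,0,0,0,0],
    [0.2,-3,0,0,0,0,0],
    [0.2,-2,0,0,0,0,0],
    [0.3,-1,0,0,0,0,0],
    [0,0,0,0,0,0,0],
    [0,0,0,0,0,0,0]
  ]
}}

```text
t: 12.82
tool_pos: [0.629, 0.0152, 0.303]
orientation: [[0.909, 0.416, 0.0], [0.416, -0.909, 0.001], [0.001, -0.001, -1.0]]
force: [-0.6, -0.5, 0.4]
width: 0.501
grip_force: 0.0
```

```bash
cat > chk.py <<'E'
import sys
from h import *
# chk x y seatedOriginZ radius
cx,cy,z0,r=map(float,sys.argv[1:5])
for n in("scene","top"):
    d=get_image(n);P=depthpts(d)
    q=P[(np.hypot(P[...,0]-cx,P[...,1]-cy)<r+.012)&(P[...,2]>z0+.006)&(P[...,2]<z0+.02)]
    if len(q)>8:
        R=cv2.minAreaRect(np.float32(q[:,:2]*1000));A=np.c_[q[:,:2]-[cx,cy],np.ones(len(q))]
        print(n,len(q),np.round([*R[0],*R[1],R[2]],1),np.linalg.lstsq(A,q[:,2],rcond=None)[0].round(3),np.percentile(q[:,2],[5,50,95]).round(4))
E
python3 chk.py .6054 .302 .061 .0385; python3 -c "
from h import *
print(sense()['tool_pos'])"
```

```text
scene 1169 [604.8 303.3  76.8  76.5  11.7] [ 0.007 -0.003  0.075] [0.0716 0.075  0.0776]
top 623 [6.052e+02 3.006e+02 7.340e+01 7.530e+01 2.000e-01] [-0.001 -0.007  0.074] [0.0687 0.0737 0.079 ]
[0.62871732 0.01627122 0.30275524]
```

Call:
{"op": "drive_tool", "data": {
  "steps": [
    [0,-0.1,-2,0,0,0,0],
    [0,0,-3,0,0,0,0],
    [0,0,-2.5,0,0,0,0],
    [0,0,-2,0,0,0,0],
    [0,0,-1,0,0,0,0],
    [0,0,-0.6,0,0,0,0],
    [0,0,0,0,0,0,0],
    [0,0,0,0,0,0,-1],
    [0,0,0,0,0,0,-1],
    [0,0,0,0,0,0,-1],
    [0,0,0,0,0,0,-1],
    [0,0,0,0,0,0,-1],
    [0,0,0,0,0,0,-1]
  ],
  "force": 60
}}

```text
t: 14.0
tool_pos: [0.6295, 0.014, 0.1933]
orientation: [[0.909, 0.416, 0.003], [0.416, -0.909, 0.0], [0.003, 0.001, -1.0]]
force: [-0.2, 0.8, 6.1]
width: 0.189
grip_force: 58.9
```

Call:
{"op": "drive_tool", "data": {
  "steps": [
    [0,0,1,0,0,0,-1],
    [0,0,2,0,0,0,-1],
    [0,0,3,0,0,0,-1],
    [0,0,3,0,0,0,-1],
    [0,0,3,0,0,0,-1],
    [-0.9,1.3,1.7,0,0,0,-1],
    [-1.8,2.6,0,0,0,0,-1],
    [-1.8,2.6,0,0,0,0,-1],
    [-1.8,2.6,0,0,0,0,-1],
    [-1.8,2.6,0,0,0,0,-1],
    [-1.8,2.6,0,0,0,0,-1],
    [-1.8,2.6,0,0,0,0,-1],
    [-1.8,2.6,0,0,0,0,-1],
    [-1.8,2.6,0,0,0,0,-1],
    [-1.8,2.6,0,0,0,0,-1],
    [-1.8,2.6,0,0,0,0,-1],
    [-0.9,1.6,-1.0,0,0,0,-1],
    [0,0,-1.5,0,0,0,-1],
    [0,0,0,0,0,0,-1],
    [0,0,0,0,0,0,-1]
  ]
}}

```text
t: 15.67
tool_pos: [0.4303, 0.3027, 0.3034]
orientation: [[0.909, 0.417, -0.002], [0.417, -0.909, -0.002], [-0.002, 0.001, -1.0]]
force: [0.5, 0.2, -2.1]
width: 0.191
grip_force: 58.8
```

Call:
{"op": "drive_tool", "data": {
  "steps": [
    [0,0,0,0,0,0,-1],
    [0,0,0,0,0,0,-1]
  ]
}}

```text
t: 15.83
tool_pos: [0.4315, 0.3025, 0.3045]
orientation: [[0.91, 0.416, 0.001], [0.416, -0.91, 0.0], [0.001, 0.0, -1.0]]
force: [0.4, 0.6, -1.1]
width: 0.19
grip_force: 58.8
```

```bash
python3 held.py .0475 pics/h4.png
```

```text
[0.4315133  0.30253345 0.30445084] 0.19307895335111389
2054 rect [429.6 305.7  94.   89.6  32.9] circ [430.9 303. ]
slope [-0.001  0.001  0.125] TCP-z 0.17913931206273057
```

View pics/h4.png

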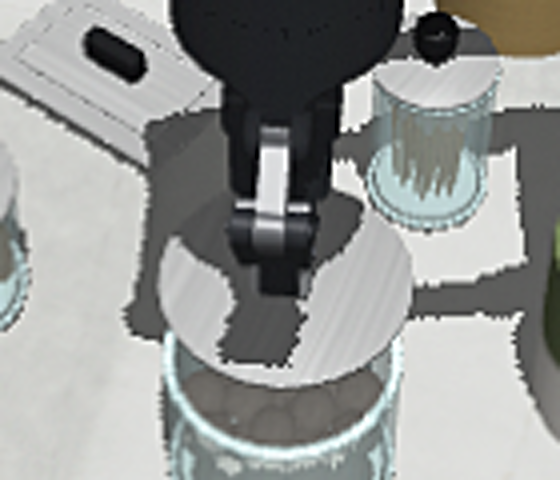

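The wide lid is held level above the jar. The disc centre is near (285,290) in the crop and lines up with the jar. Lowering it about 4.25 cm.

Call:
{"op": "drive_tool", "data": {
  "steps": [
    [0,0.05,-1.5,0,0,0,-1],
    [0,0,-1.2,0,0,0,-1],
    [0,0,-0.7,0,0,0,-1],
    [0,0,-0.5,0,0,0,-1],
    [0,0,-0.25,0,0,0,-1],
    [0,0,-0.1,0,0,0,-1],
    [0,0,0,0,0,0,-1],
    [0,0,0,0,0,0,-1]
  ]
}}

```text
t: 16.55
tool_pos: [0.4308, 0.3032, 0.2623]
orientation: [[0.909, 0.417, 0.0], [0.417, -0.909, -0.0], [0.0, 0.001, -1.0]]
force: [-1.9, -2.7, 6.8]
width: 0.189
grip_force: 59.3
```

Call:
{"op": "drive_tool", "data": {
  "steps": [
    [0,0,0,0,0,0,0],
    [0,0,0,0,0,0,0],
    [0,0,0,0,0,0,0],
    [0,0,0,0,0,0,0],
    [0,0,1,0,0,0,0],
    [0,0,2,0,0,0,0],
    [0,0,2.5,0,0,0,0],
    [1.77,-1.45,0,0,0,-0.0573,0],
    [1.77,-1.45,0,0,0,-0.0573,0],
    [1.77,-1.45,0,0,0,-0.0573,0],
    [1.77,-1.45,0,0,0,-0.0573,0],
    [1.77,-1.45,0,0,0,-0.0573,0],
    [1.77,-1.45,0,0,0,-0.0573,0],
    [1.77,-1.45,0,0,0,-0.0573,0],
    [1.77,-1.45,0,0,0,-0.0573,0],
    [1.77,-1.45,0,0,0,-0.0573,0],
    [1.77,-1.45,0,0,0,-0.0573,0],
    [0,0,0,0,0,0,0],
    [0,0,0,0,0,0,0],
    [0,0,0,0,0,0,0]
  ]
}}

```text
t: 18.22
tool_pos: [0.6074, 0.1587, 0.3163]
orientation: [[0.99, -0.142, -0.001], [-0.142, -0.99, 0.0], [-0.001, -0.0, -1.0]]
force: [0.6, 0.1, 0.2]
width: 0.5
grip_force: 0.0
```

```bash
python3 chk.py .431 .3035 .069 .0475; python3 -c "
from h import *
s=sense();o=s['orientation'];print(s['tool_pos'],np.degrees(np.arctan2(o[1,1],o[0,1])))"; python3 chk.py .6077 .158 .0 .06
```

```text
scene 2421 [430.3 303.5  94.6  94.3  10.9] [ 0.005 -0.022  0.083] [0.0798 0.0832 0.0858]
top 642 [429.1 318.4  93.5  61.8   3.9] [-0.003 -0.034  0.082] [0.0768 0.0816 0.0867]
[0.60697413 0.1591345  0.31633487] -98.13747658886278
scene 1536 [608.5 158.9  78.8 118.3  82.1] [ 0.001 -0.003  0.013] [0.0099 0.0124 0.0152]
top 363 [609.8 145.5  96.1 125.6  79. ] [0.003 0.012 0.012] [0.0069 0.0117 0.0171]
```

Call:
{"op": "drive_tool", "data": {
  "steps": [
    [0,-0.05,-2,0,0,0,0],
    [0,0,-3,0,0,0,0],
    [0,0,-3,0,0,0,0],
    [0,0,-2,0,0,0,0],
    [0,0,-1.5,0,0,0,0],
    [0,0,-0.9,0,0,0,0],
    [0,0,0,0,0,0,0],
    [0,0,0,0,0,0,-1],
    [0,0,0,0,0,0,-1],
    [0,0,0,0,0,0,-1],
    [0,0,0,0,0,0,-1],
    [0,0,0,0,0,0,-1],
    [0,0,0,0,0,0,-1]
  ],
  "force": 60
}}

```text
t: 19.5
tool_pos: [0.6084, 0.1582, 0.1938]
orientation: [[0.99, -0.143, 0.003], [-0.143, -0.99, 0.001], [0.003, -0.001, -1.0]]
force: [-0.4, 1.0, 5.8]
width: 0.118
grip_force: 61.6
```

Call:
{"op": "drive_tool", "data": {
  "steps": [
    [0,0,1,0,0,0,-1],
    [0,0,2,0,0,0,-1],
    [0,0,3,0,0,0,-1],
    [0,0,3,0,0,0,-1],
    [0.17,-2.4,0,0,0,-0.018,-1],
    [0.17,-2.4,0,0,0,-0.018,-1],
    [0.17,-2.4,0,0,0,-0.018,-1],
    [0.17,-2.4,0,0,0,-0.018,-1],
    [0.17,-2.4,0,0,0,-0.018,-1],
    [0.17,-2.4,0,0,0,-0.018,-1],
    [0.17,-2.4,0,0,0,-0.018,-1],
    [0.17,-2.4,0,0,0,-0.018,-1],
    [0.17,-2.4,0,0,0,-0.018,-1],
    [0.17,-2.4,0,0,0,-0.018,-1],
    [0.17,-2.4,0,0,0,-0.018,-1],
    [0.17,-2.4,0,0,0,-0.018,-1],
    [0.17,-2.4,0,0,0,-0.018,-1],
    [0,-0.2,0,0,0,0,-1],
    [0,0,0,0,0,0,-1],
    [0,0,0,0,0,0,-1]
  ]
}}

```text
t: 21.17
tool_pos: [0.6295, -0.1559, 0.2821]
orientation: [[0.929, -0.369, -0.001], [-0.369, -0.929, 0.001], [-0.001, -0.001, -1.0]]
force: [-0.4, 0.7, -1.9]
width: 0.122
grip_force: 60.7
```

Call:
{"op": "drive_tool", "data": {
  "steps": [
    [0,0,0,0,0,0,-1],
    [0,0,0,0,0,0,-1]
  ]
}}

```text
t: 21.33
tool_pos: [0.6297, -0.1549, 0.2822]
orientation: [[0.93, -0.367, -0.0], [-0.367, -0.93, 0.0], [-0.001, -0.0, -1.0]]
force: [-0.8, -1.3, -0.9]
width: 0.121
grip_force: 60.7
```

```bash
python3 held.py .06 pics/h5.png; python3 -c "
from h import *
s=sense();o=s['orientation'];print(s['tool_pos'],np.degrees(np.arctan2(o[1,1],o[0,1])))"
```

```text
[ 0.62980245 -0.1549435   0.282205  ] 0.11833150182300557
739 rect [ 628.5 -153.5   78.9  117.3   68.7] circ [ 627.2 -151.6]
slope [-0.005 -0.009  0.101] TCP-z 0.18092589503526854
[ 0.62980245 -0.1549435   0.282205  ] -111.53700095362166
```

View pics/h5.png

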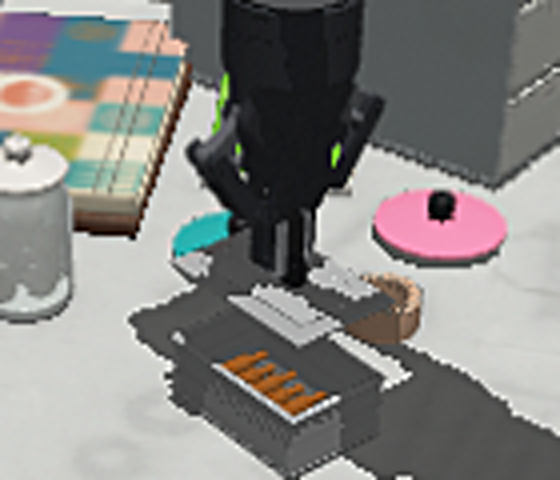

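The oblong lid is held level over the box at crop (290,300), with its yaw matching. Lowering it now.

Call:
{"op": "drive_tool", "data": {
  "steps": [
    [0.15,-0.05,-1.5,0,0,0,-1],
    [0,0,-1.5,0,0,0,-1],
    [0,0,-0.8,0,0,0,-1],
    [0,0,-0.6,0,0,0,-1],
    [0,0,-0.4,0,0,0,-1],
    [0,0,-0.3,0,0,0,-1],
    [0,0,0,0,0,0,-1],
    [0,0,0,0,0,0,-1]
  ]
}}

```text
t: 22.05
tool_pos: [0.6316, -0.1565, 0.2316]
orientation: [[0.93, -0.368, 0.001], [-0.368, -0.93, -0.0], [0.001, 0.0, -1.0]]
force: [0.4, 0.4, -1.8]
width: 0.117
grip_force: 60.7
```

Call:
{"op": "drive_tool", "data": {
  "steps": [
    [0,0,-0.1,0,0,0,-1],
    [0,0,-0.05,0,0,0,-1],
    [0,0,0,0,0,0,-1],
    [0,0,0,0,0,0,-1]
  ]
}}

```text
t: 22.38
tool_pos: [0.6316, -0.1566, 0.2308]
orientation: [[0.93, -0.368, 0.002], [-0.368, -0.93, -0.001], [0.002, 0.0, -1.0]]
force: [-1.4, 1.5, 6.6]
width: 0.119
grip_force: 61.5
```

Call:
{"op": "drive_tool", "data": {
  "steps": [
    [0,0,0,0,0,0,0],
    [0,0,0,0,0,0,0],
    [0,0,0,0,0,0,0],
    [0,0,0,0,0,0,0],
    [0,0,1,0,0,0,0],
    [0,0,2,0,0,0,0],
    [0,0,3,0,0,0,0],
    [0,0,3,0,0,0,0],
    [-2,-1.5,1,0,0,0,0],
    [-2,-1.5,0,0,0,0,0],
    [-2,-1.5,0,0,0,0,0],
    [-2,-1.5,0,0,0,0,0],
    [-2,-1.5,0,0,0,0,0],
    [-2,-1.5,0,0,0,0,0],
    [-2,-1.5,0,0,0,0,0],
    [-2,-1.5,0,0,0,0,0],
    [-2,-1.5,0,0,0,0,0],
    [-2,-1.5,0,0,0,0,0],
    [-2,-1.5,0,0,0,0,0],
    [-2,-1.5,0,0,0,0,0]
  ]
}}

```text
t: 24.05
tool_pos: [0.3904, -0.3371, 0.3304]
orientation: [[0.93, -0.368, 0.001], [-0.368, -0.93, -0.001], [0.001, 0.001, -1.0]]
force: [0.3, -1.0, -1.3]
width: 0.497
grip_force: 0.0
```

Call:
{"op": "drive_tool", "data": {
  "steps": [
    [0,0,0,0,0,0,0],
    [0,0,0,0,0,0,0],
    [0,0,0,0,0,0,0]
  ]
}}

```text
t: 24.3
tool_pos: [0.3916, -0.3365, 0.3301]
orientation: [[0.929, -0.369, 0.001], [-0.369, -0.929, -0.0], [0.001, -0.0, -1.0]]
force: [1.2, -0.5, -0.1]
width: 0.498
grip_force: 0.0
```

```bash
for a in ".631 -.156 .037 .06" ".431 .3035 .069 .0475" ".6054 .302 .061 .0385" ".4446 .1404 .075 .0295"; do echo $a; python3 chk.py $a; done; python3 -c "
from h import *
cv2.imwrite('pics/f.png',cv2.resize(get_image('scene')['image'][150:420,150:460],None,fx=2.2,fy=2.2,interpolation=2))"
```

```text
.631 -.156 .037 .06
scene 867 [ 630.2 -155.7   80.1  120.7   68. ] [ 0.002 -0.014  0.049] [0.0452 0.0492 0.0522]
top 1149 [ 630.4 -156.9   76.2  117.4   68.5] [ 0.    -0.001  0.049] [0.0442 0.049  0.0543]
.431 .3035 .069 .0475
scene 2414 [430.6 304.5  94.9  94.   28.3] [ 0.007 -0.023  0.083] [0.0798 0.0832 0.0857]
top 1032 [430.3 301.8  93.1  92.7  64.7] [0.001 0.001 0.081] [0.0767 0.0815 0.0863]
.6054 .302 .061 .0385
scene 1174 [604.8 303.7  76.8  76.1  10.5] [ 0.009 -0.002  0.075] [0.0716 0.075  0.0777]
top 614 [605.3 301.1  75.2  73.9  44. ] [-0.007  0.003  0.073] [0.0683 0.0734 0.0784]
.4446 .1404 .075 .0295
scene 555 [445.5 142.1  57.2  58.7  26.9] [ 0.027 -0.037  0.089] [0.0836 0.0887 0.0911]
top 363 [444.7 139.4  57.2  56.6  45.9] [-0.011  0.005  0.088] [0.0826 0.0878 0.0928]
```

View pics/f.png

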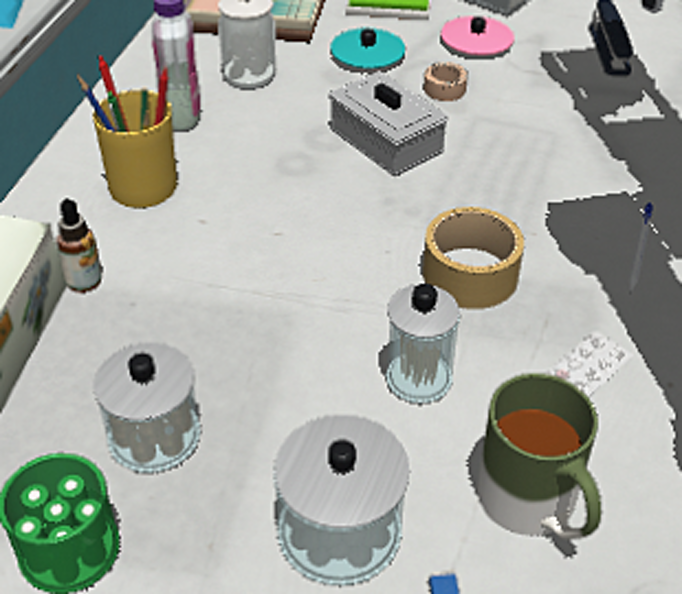

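All four lids are seated level: box at crop (388,110), middle jar (145,385), narrow jar (423,310), wide jar (342,470). The decoys haven't moved.

```bash
python3 -c "
from h import *
print(finish_job())"
```

```text
the job is handed in; nothing more can be done
None
```

All four lids are on their own containers, and both cameras showed them level and centred with the containers still in place. I handed the job in at about 25 s on the robot's clock; no verdict came back.

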